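# Refit and clamp the analyser's filter plate

## Robot

A 6-joint arm with a two-finger parallel gripper is mounted at the origin on the work surface. World frame = base frame: x ahead of the robot, y to its left, z up, the work surface at z = 0. Lengths are in m, angles in rad, forces in N, time in s.
With the tool pointing down it reaches from about 0.275 to 1 m from the base axis. Payload 8.4 kg.
Tool frame: the origin (TCP) lies on the centre line of the jaws, within the pads' length; the fingertips stand 17 mm ahead of it and the grasp point (between the pads) lies 2 mm behind it (bot.tcp_to_tips is the y of the fingertips in the tool frame, in m); y points along the fingers, z is the direction in which the jaws open and shut, and the axes are right-handed (so a half turn about y gives the same grasp; the last joint's range is limited). The gripper opens to 85 mm and grips with 20 to 120 N. Pads are 22 mm wide; open, the fingers measure 114 mm over their backs; the gripper's body (76 mm by 85 mm) begins 54 mm behind the grasp point. The pads swing forward as they close: fully open they stand 13 mm farther back than shut.
Start: joints at [-1.213, 0.353, 1.633, -0, 1.155, -0.002], TCP at [0.22, -0.585, 0.248] pointing down, gripper open.
Joint ranges: [-2.63, 2.63], [-0.92, 2.1], [0.06, 2.66], [-1.3, 4.44], [0, 2.69], [-3.02, 3.02]. Speed limits (rad/s): [2.22, 2.22, 2.79, 3.14, 3.14, 3.14].

## Interface

Orientations are given as a unit quaternion [x, y, z, w].
In Python, from workcell import bot, hand, kinematics, get_obs, vision, hand_in gives the robot as it stands. The module is installed in compiled form; this text tells all that it offers. Calls block until the motion is done:
- bot.reach(position, orientation): joint-space move of the TCP to a pose.
- bot.servo_line(position, ori=None, velocity=0.15): straight line of the TCP; ori=None keeps the orientation; velocity is the mean speed in m/s.
- bot.goto_joints(angles): joint-space move.
- hand.move_gripper(opening, strength=None): finger opening in m; strength is the grip in N (None keeps the last); returns when the fingers have stopped.
- bot.dwell(seconds).
- kinematics.solve_ik(position, orientation): joint angles nearest the present ones, or None.
- get_obs(): the state.
- vision.read_camera(name): name is "scene" or "side" or "wrist"; returns a dict with "frame" (420x560x3 uint8, red, green, blue), "intrinsics" (3x3 intrinsics, pixels), "view" (4x4, takes a point from world to camera coordinates). Camera axes: x right, y down, z forward; pixel columns grow to the right and rows downward; lengths in m; the calibration is good to about 2 mm. The wrist camera is an equidistant fisheye: a pixel r from the principal point sees the ray r / f radians off the axis. A picture is of the moment at which its call begins. There is no depth.
A pose or a line that the arm cannot do raises bot.IKError and nothing moves.
- hand_in(): hands the job in, once; it reports no verdict.
The state is a dict: "time_s": time; "joint_pos": joint angles; "joint_vel": joint speeds; "joint_efforts": joint torques, N m; "position": TCP position; "orientation": TCP orientation; "wrist_force": force on the tool from outside, world axes, zero at the start; "ft_torque": the same for the moment, N m; "gripper_width": finger opening in m.
Only numpy, scipy, OpenCV 4.12 (cv2) and the standard library are available. Lean on these libraries where they do the work, as an engineer would, in place of code of your own. Each camera call takes 0.05 s, during which the arm holds its last target. There are 200 camera calls.

## Task

Fit the loose orange filter plate into the dock: tuck one of its two short edges (the edges that its fin points to) under the blue lip, then lower the opposite edge until the plate lies flat on the pocket floor. Then turn the turnbuckle by its red-tipped cross arms, upper arm away from the lip and the pocket, until both blue claws are fully drawn in over the plate. Let go, and leave the tray, bottle, beaker, can and carton standing where they are.

Things in the scene. Friction and masses are not known exactly. Their poses are not given: they have to be found in the camera images.
- pocket (a point): Centre of the pocket floor (30 mm above the bench) of the fixed filter dock, a grey base with a white pocket pad. x points from the lip to the turnbuckle, roughly away from the robot; y along the lip; z up. The pocket is 126 mm long: near wall at x = -63 mm, back wall at +63 mm. Side guides 8 mm high stand at y = +-53 mm. A flat plate cannot pass: tilt it 25 to 40 degrees, lip edge low.
- lip_edge (a point): Middle of the lower free edge of the blue lip (118 mm long, 6 mm thick), 14 mm above the pocket floor, at pocket x = -51 mm; axes as the pocket. The lip covers the 12 mm of the pocket next to the near wall.
- back_wall (a point): Top middle of the aluminium back wall, 100 mm wide and 6 mm thick, 45 mm above the pocket floor, between pocket and turnbuckle (its pocket-side face at pocket x = +63 mm).
- filter_grip (a point): Point on the black fin in the middle of the orange filter plate, 30 mm above the plate's underside. The fin is 60 mm long (x), 14 mm wide (y) and reaches 44 mm above the underside. The plate is 120 (x) x 100 (y) x 6 mm, about 0.22 kg, and starts flat on the bench; z up out of it. Either short edge may go under the lip; seated, its x axis lies along the pocket's x, either way round.
- sleeve (a joint): Angle (rad) by which the turnbuckle is turned, 0 = claws fully open, 3.0 = end stop, claws fully drawn in; starts at 0 to 0.5. It grows when the upper arm is pushed away from the pocket (along the pocket's +x). It takes about 0.15 Nm and stays where it is left. Each rad draws both claws in by 6 mm.
- sleeve_mid (a point): Centre of the brass turnbuckle body on its level axis (y, parallel to the lip), 130 mm from the pocket centre along its x, 75 mm above the bench. The frame turns with the body. Four 10 mm steel arms, 90 degrees apart, stand out along its +-x and +-z, each ending in a 16 mm red ball centred 52 mm from the axis. At joint 0 one arm is upright. Hubs: 14 mm radius, to 45 mm each side.
- claw_left_tip (a point): Inner end of the left (+y) blue claw, which slides in along y, 44 mm above the bench (claw 20 mm wide in x, at pocket x = 45 mm, underside 8 mm above the pocket floor). At y = +58 mm from the pocket's centre when open, +40 mm when fully in. Its blue block beside the turnbuckle (pocket x = 130 mm, 20 mm further out in y) rises to 90 mm above the bench.
- claw_right_tip (a point): Inner end of the right (-y) blue claw, the mirror image of the left: y = -58 mm when open, -40 mm when fully in.
- tray: Bystander: white open tray of vials, 120 x 100 x 30 mm, origin under its centre. It and the filter plate lie on opposite sides of the dock, either way round.
- bottle: Bystander: white bottle, 60 mm diameter, 150 mm high, origin at its foot.
- beaker: Bystander: white ceramic beaker, 72 mm diameter, 100 mm high, origin at its foot.
- absorber: Bystander: metal can with a green band, 56 mm diameter, 120 mm high, origin at its foot.
- clipbox: Bystander: small closed carton, 100 x 70 x 45 mm, origin under its centre.
- filter: The filter plate itself, origin at the centre of its underside, axes as filter_grip; seated, it lies on the pocket centre within 3 mm of play each way.
Things that resemble listed ones, but are neither listed nor needed, are in the scene too. Leave any turquoise look-alike of the filter alone.

How it is judged:
By the outcome, as a careful person would: the job done as asked, in the order asked, and still so for the second after the job is handed in, with the robot touching nothing.
It also fails if it takes over 69 s, if anything falls off the work surface, if the arm or the gripper's body presses on something with over 40 N, if the wrist force passes 120 N, or if a joint passes its speed limit or range.

## Working session

There is one attempt and no reset: what is moved stays moved. The work goes in short steps, each a Python script; the robot and the scene stay as the last script left them, time stands still between calls to the robot, and variables do not carry over. Pictures are saved under pics/ and viewed, about 8 in all and at most 12, crops included, and the job is handed in when it is done.

```bash
mkdir -p pics; ls; python3 - <<'E'
from workcell import bot,vision,get_obs
import cv2,pickle
print(get_obs()); print(bot.tcp_to_tips)
d={}
for n in("scene","side","wrist"):
    r=vision.read_camera(n); d[n]=r
    print(n,r["intrinsics"],r["view"])
pickle.dump(d,open("d0.pkl","wb"))
for n in d: cv2.imwrite(f"pics/{n}0.png",cv2.cvtColor(d[n]["frame"],cv2.COLOR_RGB2BGR))
E
```

```text
pics
{'time_s': 0.0, 'joint_pos': array([-1.21338804e+00,  3.53660280e-01,  1.63413478e+00, -9.04987483e-06,
        1.15518874e+00, -2.41373878e-03]), 'joint_vel': array([-0.00167621, -0.00057476,  0.00028484,  0.00187755, -0.00061687,
       -0.00032319]), 'joint_efforts': array([-6.85879131e-04, -6.05250335e+01, -3.42065406e+01, -1.09590437e-04,
        9.14760225e-03,  9.08845266e-06]), 'position': array([ 0.21989935, -0.58455725,  0.24755381]), 'orientation': array([-0.12662208,  0.69617701, -0.69520981,  0.12644263]), 'wrist_force': array([0.7732673 , 0.63800708, 0.23478684]), 'ft_torque': array([-0.01786629, -0.0063051 , -0.0009028 ]), 'gripper_width': 0.0852702961083518}
0.017
scene [[418.91073013   0.         278.09239916]
 [  0.         418.91073013 208.3972249 ]
 [  0.           0.           1.        ]] [[ 0.49174557  0.87063275  0.01359842 -0.30089198]
 [ 0.51564188 -0.27858647 -0.81024875 -0.16961269]
 [-0.70164075  0.40544815 -0.58592837  1.64665164]
 [ 0.          0.          0.          1.        ]]
side [[527.84743005   0.         280.78972729]
 [  0.         527.84743005 207.53936417]
 [  0.           0.           1.        ]] [[-0.74817963 -0.66344433 -0.00829794  0.42505379]
 [-0.38068069  0.4394773  -0.81359813  0.24696704]
 [ 0.54342382 -0.60555868 -0.58136842  1.47521914]
 [ 0.          0.          0.          1.        ]]
wrist [[325.1922621    0.         280.25804373]
 [  0.         325.1922621  212.58254886]
 [  0.           0.           1.        ]] [[ 0.35224672 -0.93590498 -0.00203011 -0.62424832]
 [-0.88498861 -0.33378748  0.32462451 -0.04394429]
 [-0.30449532 -0.1125513  -0.94584079  0.38140162]
 [ 0.          0.          0.          1.        ]]
```

View pics/scene0.png

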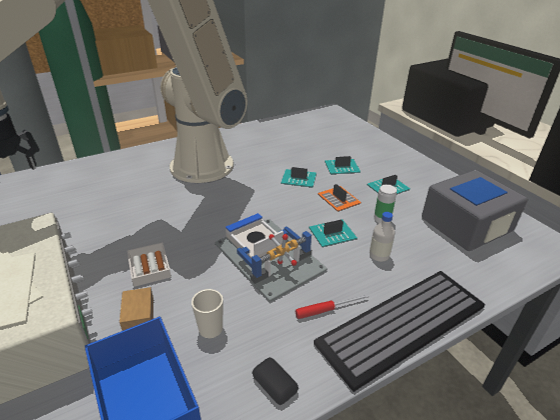

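View pics/side0.png

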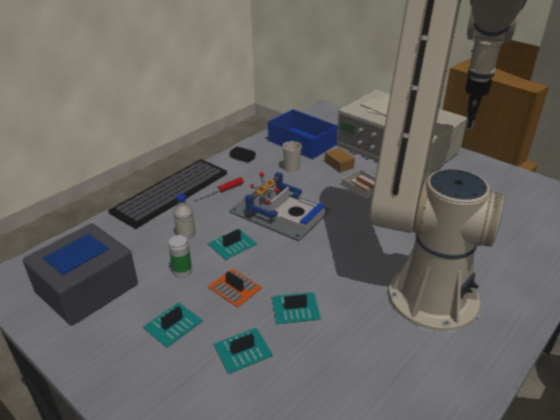

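The scene view shows one orange plate at scene (340,197) and side (235,287). There are five turquoise look-alikes around it, e.g. scene (299,177), (343,165), (388,185), (333,232). The dock is at scene (268,245), with the blue lip at (245,222) nearest the robot. Only the orange plate fits the description. I'll get coarse positions next, then take wrist views from above.

```bash
cat >h.py <<'E'
import numpy as np,cv2
from scipy.spatial.transform import Rotation as R
def ray(r,uv):
    K=r["intrinsics"];V=r["view"];x=(uv[0]-K[0,2])/K[0,0];y=(uv[1]-K[1,2])/K[1,1]
    if r.get("fish"):
        t=np.hypot(x,y);s=np.sin(t)/t if t>1e-9 else 1;d=np.array([x*s,y*s,np.cos(t)])
    else: d=np.array([x,y,1.])
    d=V[:3,:3].T@d;return -V[:3,:3].T@V[:3,3],d/np.linalg.norm(d)
def plane(r,uv,z):
    o,d=ray(r,uv);return o+d*(z-o[2])/d[2]
def tri(*ru):
    A=np.zeros((3,3));b=np.zeros(3);L=[]
    for r,uv in ru:
        o,d=ray(r,uv);P=np.eye(3)-np.outer(d,d);A+=P;b+=P@o;L.append((o,P))
    x=np.linalg.solve(A,b);return x,max(np.linalg.norm(P@(x-o)) for o,P in L)
def proj(r,p):
    K=r["intrinsics"];c=r["view"][:3,:3]@p+r["view"][:3,3]
    if r.get("fish"):
        q=np.hypot(c[0],c[1]);t=np.arctan2(q,c[2]);x=c[:2]/q*t
    else: x=c[:2]/c[2]
    return np.array([K[0,0]*x[0]+K[0,2],K[1,1]*x[1]+K[1,2]])
def hsv(r):return cv2.cvtColor(r["frame"],cv2.COLOR_RGB2HSV)
def mask(r,lo,hi):return cv2.inRange(hsv(r),np.array(lo),np.array(hi))
def blobs(m,amin=20):
    n,l,s,c=cv2.connectedComponentsWithStats(m)
    return [(s[i,4],c[i].round(1),s[i,:4],(l==i).astype(np.uint8)) for i in np.argsort(-s[1:,4])+1 if s[i,4]>=amin]
def down(yaw): # tool y down, tool z (jaw axis) at yaw in the plane
    z=np.array([np.cos(yaw),np.sin(yaw),0]);y=np.array([0,0,-1.]);return R.from_matrix(np.c_[np.cross(y,z),y,z])
def shot(n,name=None):
    from workcell import vision
    r=vision.read_camera(n);r["fish"]=n=="wrist"
    if name:
        import pickle;pickle.dump(r,open(name+".pkl","wb"));cv2.imwrite(f"pics/{name}.png",cv2.cvtColor(r["frame"],cv2.COLOR_RGB2BGR))
    return r
E
python3 - <<'E'
import pickle
from h import *
d=pickle.load(open("d0.pkl","rb"))
for n in("scene","side"):
    r=d[n]
    for nm,lo,hi in(("orange",(5,170,120),(14,255,255)),("blue",(105,150,60),(125,255,255))):
        for a,c,b,_ in blobs(mask(r,lo,hi))[:7]: print(n,nm,a,c,b,plane(r,c,.006).round(3),plane(r,c,.05).round(3))
print(tri((d["scene"],(340,197)),(d["side"],(235,287))), tri((d["scene"],(257,238)),(d["side"],(297,211))))
# tool camera offset
r=d["wrist"];print("cam",-r["view"][:3,:3].T@r["view"][:3,3],r["view"][2,:3])
E
```

```text
scene orange 152 [338.3 200.7] [318 189  42  21] [0.462 0.324 0.006] [0.511 0.283 0.05 ]
scene blue 8285 [140. 376.] [ 85 317 115 103] [ 0.797 -0.447  0.006] [ 0.829 -0.447  0.05 ]
scene blue 793 [478.3 190.4] [451 178  56  27] [0.65  0.81  0.006] [0.689 0.743 0.05 ]
scene blue 192 [243.1 222. ] [226 214  36  17] [ 0.414 -0.017  0.006] [ 0.466 -0.041  0.05 ]
scene blue 60 [244.3 252.4] [238 247  13  15] [ 0.547 -0.077  0.006] [ 0.592 -0.097  0.05 ]
scene blue 46 [387.2 214.5] [383 212   9   6] [0.604 0.42  0.006] [0.646 0.373 0.05 ]
scene blue 26 [255.8 257.9] [252 255   8   6] [ 0.584 -0.058  0.006] [ 0.627 -0.079  0.05 ]
scene blue 23 [291.2 231.6] [285 227  14  11] [0.53  0.093 0.006] [0.575 0.064 0.05 ]
side orange 309 [235.9 291.6] [209 275  52  31] [0.423 0.354 0.006] [0.389 0.384 0.05 ]
side blue 2000 [303.2 132.2] [269 111  68  47] [ 0.894 -0.513  0.006] [ 0.841 -0.447  0.05 ]
side blue 1201 [ 75.4 253.4] [ 44 234  64  40] [0.915 0.563 0.006] [0.861 0.584 0.05 ]
side blue 148 [312.2 213.2] [301 204  23  20] [ 0.495 -0.078  0.006] [ 0.458 -0.031  0.05 ]
side blue 57 [180.8 197.3] [177 194   9   8] [0.907 0.152 0.006] [0.853 0.19  0.05 ]
side blue 50 [265.3 210.7] [252 205  24  10] [0.625 0.015 0.006] [0.583 0.059 0.05 ]
side blue 37 [295.8 191.3] [290 187  10   9] [ 0.623 -0.144  0.006] [ 0.581 -0.093  0.05 ]
(array([0.44158662, 0.34334942, 0.00354171]), np.float64(0.0025833470945618216)) (array([ 0.52527383, -0.02805022,  0.02697924]), np.float64(0.0038521743786556007))
cam [ 0.29713424 -0.55597791  0.37374331] [-0.30449532 -0.1125513  -0.94584079]
```

```bash
python3 - <<'E'
from workcell import bot,get_obs
from h import *
print(R.from_quat(get_obs()["orientation"]).as_matrix().round(2))
def go(p,yaw):
    for y in (yaw,yaw+np.pi):
        try: bot.reach(p,down(y).as_quat()); print(y,get_obs()["joint_pos"].round(2),get_obs()["time_s"]);return
        except bot.IKError: print("ik",y)
go([.45,-.04,.28],np.pi/2); shot("wrist","dA")
go([.56,-.04,.24],np.pi/2); shot("wrist","dB")
go([.40,.30,.26],np.pi/2); shot("wrist","fA")
go([.46,.30,.20],np.pi/2); shot("wrist","fB")
ims=[cv2.imread(f"pics/{n}.png") for n in("dA","dB","fA","fB")]
m=np.vstack([np.hstack(ims[:2]),np.hstack(ims[2:])]);cv2.imwrite("pics/m1.png",cv2.resize(m,(800,600),interpolation=cv2.INTER_AREA))
E
```

```text
[[-0.94 -0.    0.35]
 [-0.35  0.   -0.94]
 [ 0.   -1.   -0.  ]]
1.5707963267948966 [-0.09  0.04  1.95 -0.    1.15 -1.66] 2.275
1.5707963267948966 [-0.07  0.27  1.78 -0.    1.1  -1.64] 2.8667
1.5707963267948966 [ 0.64  0.14  1.88 -0.    1.11 -0.93] 4.325
1.5707963267948966 [ 0.57  0.29  1.84  0.    1.01 -1.  ] 4.8083
```

View pics/m1.png

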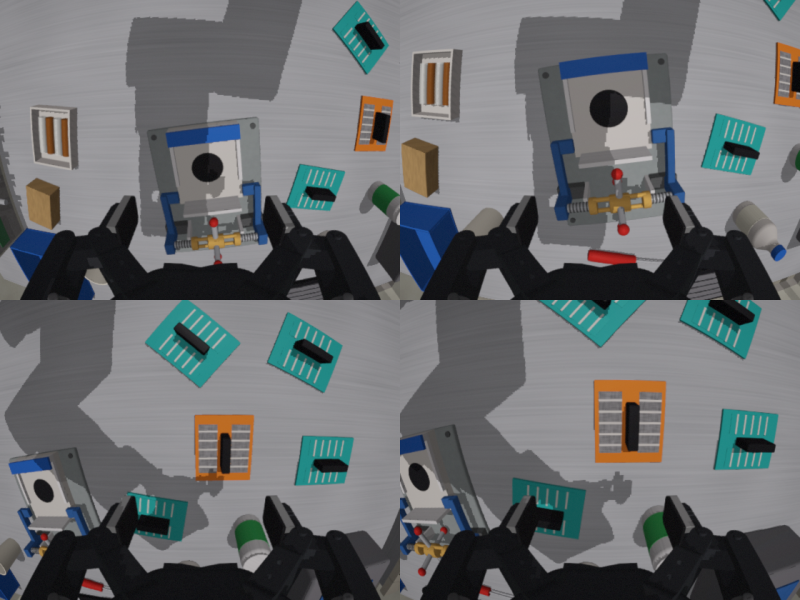

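The mosaic shows the dock in dA and dB (top), with the lip up at dB (600,65)*1.4 minus the tile offset. The orange plate in fB (bottom right) has its fin along image vertical, roughly world x, and turquoise plates lie around it. Orange is unique there. Now the measurements.

```bash
python3 - <<'E'
import pickle
from h import *
L=lambda n:pickle.load(open(n+".pkl","rb"))
def quad(r,m,z):
    c=max(cv2.findContours(m,cv2.RETR_EXTERNAL,cv2.CHAIN_APPROX_NONE)[0],key=cv2.contourArea)[:,0]
    w=np.array([plane(r,p,z)[:2] for p in c]);b=cv2.minAreaRect((w*1000).astype(np.float32))
    return b,cv2.boxPoints(b)
V={n:L(n) for n in("dA","dB","fA","fB")}
def pxcorners(r,m,z):
    b,p=quad(r,m,z);p=p[np.argsort(np.arctan2(*(p-p.mean(0)).T))]
    return b,np.array([proj(r,np.r_[q/1000,z]) for q in p])
for nm,lo,hi,z,ks in(("plate",(5,170,90),(14,255,255),.006,("fA","fB")),("lip",(105,150,50),(125,255,255),.05,("dA","dB"))):
    C=[]
    for k in ks:
        r=V[k];bl=blobs(mask(r,lo,hi),200)
        if nm=="lip": bl=[b for b in bl if b[2][1]<200 and 150<b[1][0]<420]; print(k,[(b[0],b[1],b[2]) for b in bl]); bl=bl[:1]
        m=cv2.morphologyEx(bl[0][3],cv2.MORPH_CLOSE,np.ones((9,9))) if nm=="plate" else bl[0][3]
        b,c=pxcorners(r,m,z);C.append(c);print(nm,k,b)
    for p,q in zip(*C): x,e=tri((V[ks[0]],p),(V[ks[1]],q));print(nm,p.round(),q.round(),x.round(4),e.round(4))
for k in("fA","fB"):
    r=V[k];o=blobs(mask(r,(5,170,90),(14,255,255)),200)[0][2]
    m=mask(r,(0,0,0),(180,255,45));n=np.zeros_like(m);n[o[1]:o[1]+o[3],o[0]:o[0]+o[2]]=255
    b=blobs(m&n)[0];print("fin",k,b[1],b[2],cv2.minAreaRect(np.argwhere(b[3])[:,::-1].astype(np.float32)))
for k in("dA","dB"):
    r=V[k]
    for b in blobs(cv2.bitwise_or(mask(r,(0,190,80),(6,255,255)),mask(r,(174,190,80),(180,255,255))),12):print("red",k,b[0],b[1],b[2])
    for b in blobs(mask(r,(0,0,0),(180,255,45)),300):print("blk",k,b[0],b[1],b[2])
im=[cv2.resize(cv2.imread("pics/dB.png")[50:320,170:410],(480,540),interpolation=cv2.INTER_CUBIC),cv2.resize(cv2.imread("pics/fB.png")[100:240,250:390],(320,320),interpolation=cv2.INTER_CUBIC)]
im[1]=cv2.copyMakeBorder(im[1],0,220,0,0,cv2.BORDER_CONSTANT);cv2.imwrite("pics/c1.png",np.hstack(im))
E
```

```text
plate fA ((440.24285888671875, 339.4870300292969), (118.56732177734375, 98.57914733886719), 0.5110448002815247)
plate fB ((440.5979309082031, 339.60968017578125), (118.42235565185547, 98.89225769042969), 0.29690873622894287)
plate [272. 161.] [272. 112.] [0.3817 0.2897 0.0044] 0.0001
plate [355. 161.] [372. 114.] [0.3811 0.3892 0.0033] 0.0003
plate [349. 251.] [365. 226.] [0.5008 0.3902 0.0025] 0.0001
plate [274. 252.] [273. 227.] [0.5004 0.2906 0.0051] 0.0001
dA [(np.int32(2075), array([284.2, 189.6]), array([232, 174, 104,  32], dtype=int32))]
lip dA ((459.783447265625, -36.66843032836914), (23.94618034362793, 117.1500473022461), 7.0130109786987305)
dB [(np.int32(2859), array([284.3,  90.8]), array([223,  74, 124,  37], dtype=int32)), (np.int32(1863), array([226.5, 246.8]), array([211, 195,  33, 113], dtype=int32)), (np.int32(1707), array([376.1, 223.9]), array([352, 179,  46, 105], dtype=int32))]
lip dB ((460.1087341308594, -36.673561096191406), (23.128881454467773, 117.63697052001953), 7.234903812408447)
lip [232. 186.] [222.  87.] [ 0.4558 -0.0969  0.0469] 0.0001
lip [334. 174.]
[... 330 characters left out ...]
144  19  67] ((325.0, 177.0), (66.0, 18.0), 90.0)
red dA 106 [298.9 310.8] [294 305  11  12]
red dA 31 [304.7 367.1] [301 365   9   5]
blk dA 33515 [281.5 372.8] [ 29 275 504 145]
blk dA 1724 [546.9 351.4] [526 310  34  83]
blk dA 1326 [289.7 234.1] [269 215  43  39]
blk dA 835 [516.9  50. ] [497  31  41  39]
blk dA 751 [533.2 177.8] [522 158  24  42]
blk dA 606 [447.9 271.4] [427 261  43  21]
red dB 889 [294.5 360.5] [264 351  66  19]
red dB 176 [312.3 321. ] [305 314  15  15]
red dB 169 [303.3 243.4] [296 237  15  14]
blk dB 33231 [279.4 373. ] [ 29 275 504 145]
blk dB 2095 [291.4 151.3] [266 126  52  52]
blk dB 653 [477.1 210.2] [453 198  50  24]
blk dB 438 [554.2 107.8] [548  87  12  42]
```

View pics/c1.png

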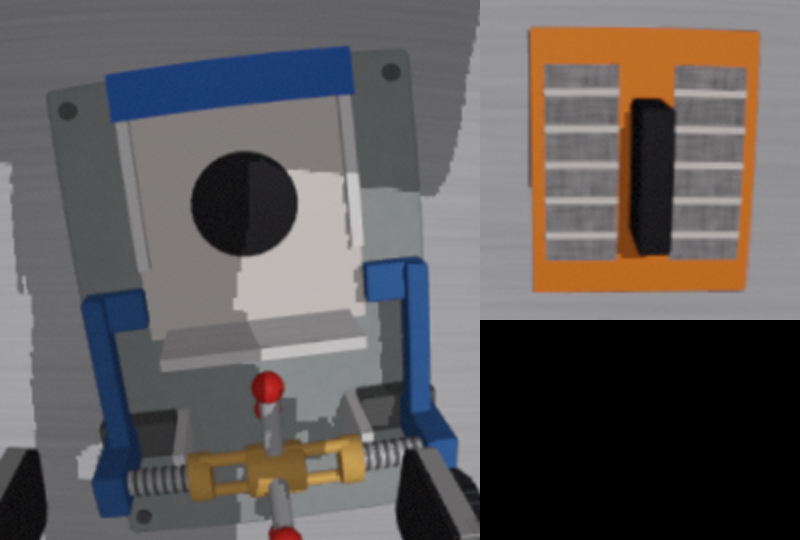

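The crop confirms both targets. At left is the dock with the blue lip (free edge at the bottom of the blue bar), guides, claws, back wall and turnbuckle. At right is the orange plate with its fin running vertically, 118 x 99 mm measured. Heights agree with the text: lip 47–51 mm (expected 50), plate 3–5 mm (expected 6).

```bash
cat >>h.py <<'E'
# dock frame (measured from lip free edge)
TH=np.arctan2(.0148,.1163);DX=np.array([np.cos(TH),np.sin(TH),0]);DY=np.array([-np.sin(TH),np.cos(TH),0]);DZ=np.array([0,0,1.])
POC=np.array([.4716,-.03535,.03])+.051*DX
D=np.c_[DX,DY,DZ]
def todock(p):return D.T@(p-POC)
def platepose(x0,z0,t,y=0.,g=(0,0,.028)):
    """TCP pose for plate whose lip-side bottom edge is at dock (x0,z0), tilt t rad; m"""
    xp=np.array([np.cos(t),0,np.sin(t)]);n=np.array([-np.sin(t),0,np.cos(t)]);yp=np.array([0,1.,0])
    p=np.array([x0,y,z0])+xp*(.060+g[0])+yp*g[1]+n*g[2]
    return POC+D@p,R.from_matrix(D@np.c_[xp,-n,yp]).as_quat()
E
python3 - <<'E'
import pickle
from h import *
from workcell import kinematics
L=lambda n:pickle.load(open(n+".pkl","rb"))
A,B,fA,fB=[L(n) for n in("dA","dB","fA","fB")]
pr=lambda n,t:print(n,t[0].round(4),todock(t[0]).round(4),t[1].round(4))
print(POC,TH)
pr("hole",tri((A,(289.7,234.1)),(B,(291.4,151.3))))
pr("ballA",tri((A,(298.9,310.8)),(B,(303.3,243.4))))
pr("ballB",tri((A,(304.7,367.1)),(B,(312.3,321.))))
pr("fin",tri((fA,(315.1,213.6)),(fB,(324.8,176.5))))
for x,z,t in((-.042,.06,35),(-.042,.01,35),(-.046,.007,28),(-.059,.0015,25),(-.06,.0005,0)):
    q=kinematics.solve_ik(*platepose(x,z,np.radians(t)));print(None if q is None else np.round(q,2))
print("expect sleeve_mid",POC+D@[.13,0,.045])
E
```

```text
[ 0.52219199 -0.02891181  0.03      ] 0.1265767429012714
hole [ 0.5222 -0.0293  0.0304] [-0.     -0.0004  0.0004] 0.0
ballA [ 0.6032 -0.0186  0.081 ] [ 0.0816 -0.      0.051 ] 0.0002
ballB [ 0.6762 -0.0096  0.1073] [ 0.1552 -0.0003  0.0773] 0.0004
fin [0.4433 0.3412 0.0172] [-0.0315  0.3771 -0.0128] 0.0003
[-0.17  0.17  2.36  1.47  0.17  3.  ]
[-0.17  0.31  2.39  2.28  0.22  2.18]
[-0.14  0.31  2.31  1.21  0.13 -3.01]
[-0.13  0.31  2.3   0.82  0.15 -2.62]
[-0.06  0.46  1.99 -0.    0.69 -1.76]
expect sleeve_mid [ 0.65115197 -0.01250074  0.075     ]
```

The hole triangulates to (0, 0) in the dock frame at floor height, so the dock frame is confirmed. The arm nears its wrist singularity with the tool normal to the tilted plate. I'll therefore grip the fin with the tool pitched 15° outward relative to the plate.

```bash
cat >>h.py <<'E'
GAM=np.radians(15);GH=.032
def platepose(x0,z0,t,y=0.,gx=0.,Dm=D,org=None):
    org=POC if org is None else org
    a=t-GAM # tool pitch
    xp=np.array([np.cos(t),0,np.sin(t)]);n=np.array([-np.sin(t),0,np.cos(t)])
    ty=np.array([np.sin(a),0,-np.cos(a)]);tx=np.array([np.cos(a),0,np.sin(a)])
    p=np.array([x0,y,z0])+xp*(.060+gx)+n*GH+ty*.002
    return org+Dm@p,R.from_matrix(Dm@np.c_[tx,ty,[0,1,0]]).as_quat()
E
python3 - <<'E'
from workcell import bot,hand,kinematics,get_obs
from h import *
for x,z,t in((-.042,.06,35),(-.042,.01,35),(-.046,.007,28),(-.059,.0015,25),(-.06,.0005,0)):
    q=kinematics.solve_ik(*platepose(x,z,np.radians(t)));print(None if q is None else np.round(q,2))
c=np.array([.4408,.3397,0]);F=R.from_euler("z",.008).as_matrix()
P=lambda z:platepose(-.06,z,0,Dm=F,org=c)
hand.move_gripper(.045,70)
bot.reach(*P(.09)); bot.servo_line(*P(.0),velocity=.12)
print(get_obs()["wrist_force"].round(1))
hand.move_gripper(.0,70); print(get_obs()["gripper_width"],get_obs()["wrist_force"].round(1))
bot.servo_line(*P(.16),velocity=.12)
print(get_obs()["gripper_width"],get_obs()["wrist_force"].round(1),get_obs()["time_s"])
shot("wrist","g1");shot("scene","g1s");shot("side","g1d")
w=cv2.imread("pics/g1.png");s=cv2.imread("pics/g1d.png")
cv2.imwrite("pics/g1m.png",np.hstack([cv2.resize(w,(400,300)),cv2.resize(s[150:330,150:390],(400,300))]))
E
```

```text
[-0.11  0.18  2.19  0.2   0.43 -1.98]
[-0.11  0.29  2.23  0.28  0.3  -2.06]
[-0.09  0.33  2.14  0.11  0.45 -1.88]
[-0.09  0.34  2.13  0.08  0.5  -1.85]
[-0.03  0.57  1.81 -0.05  1.02 -1.7 ]
[ 0.1 -0.1 -0.7]
0.01307931658640591 [ 0.1 -1.2  7.1]
0.01312200251243703 [ 0.  -0.1 -2. ] 8.5583
```

View pics/g1m.png

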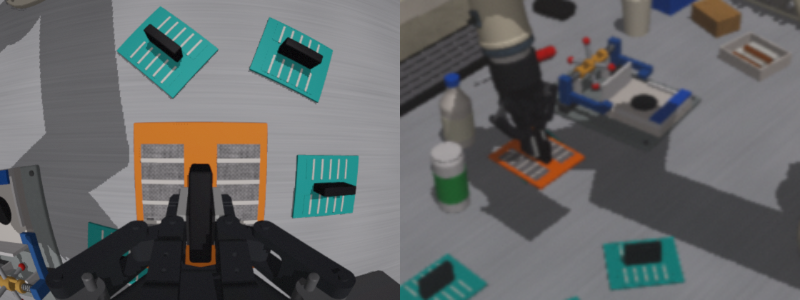

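The plate is held level by the fin, with width 13 mm against a 14 mm fin and a measured weight of about 2 N. Its near edge is visible at wrist px (187–374, 172). I'll check where it sits in the grip, then carry it to the dock.

```bash
python3 - <<'E'
import pickle
from h import *
from workcell import bot,get_obs,kinematics
r=pickle.load(open("g1.pkl","rb"));b=blobs(mask(r,(5,170,90),(14,255,255)),300)[0]
ys,xs=np.nonzero(b[3]);k=ys<230
w=np.array([plane(r,(x,y),.166)[:2] for x,y in zip(xs,ys)]);F=R.from_euler("z",.008).as_matrix()
l=(w-[.4408,.3397])@F[:2,:2]
for s in np.arange(-.04,.041,.02):
    q=l[abs(l[:,1]-s)<.002];print("near edge at y",s.round(2),q[:,0].min().round(4))
for s in(-.055,-.05,-.045,-.04):
    q=l[abs(l[:,0]-s)<.002];print("sides at x",s,q[:,1].min().round(4),q[:,1].max().round(4)) if len(q) else 0
p=platepose(-.042,.09,np.radians(35)); bot.reach(*platepose(-.02,.13,np.radians(20))); bot.servo_line(*p,velocity=.12)
o=get_obs();print(o["joint_pos"].round(2),o["time_s"],o["position"]-p[0],o["gripper_width"])
shot("wrist","g2");shot("scene","g2s");shot("side","g2d")
w,s,d=[cv2.imread(f"pics/{n}.png") for n in("g2","g2s","g2d")]
cv2.imwrite("pics/g2m.png",np.hstack([cv2.resize(w,(400,300)),cv2.resize(s[150:300,180:380],(400,300))]))
E
```

```text
near edge at y -0.04 -0.06
near edge at y -0.02 -0.0597
near edge at y 0.0 -0.0601
near edge at y 0.02 -0.0597
near edge at y 0.04 -0.06
sides at x -0.055 -0.0494 0.048
sides at x -0.05 -0.0494 0.0481
sides at x -0.045 -0.0495 0.0481
sides at x -0.04 -0.0495 0.0482
[-0.11  0.13  2.17  0.17  0.51 -1.94] 10.6667 [0.00081314 0.00053348 0.00058279] 0.012861232324737954
```

View pics/g2m.png

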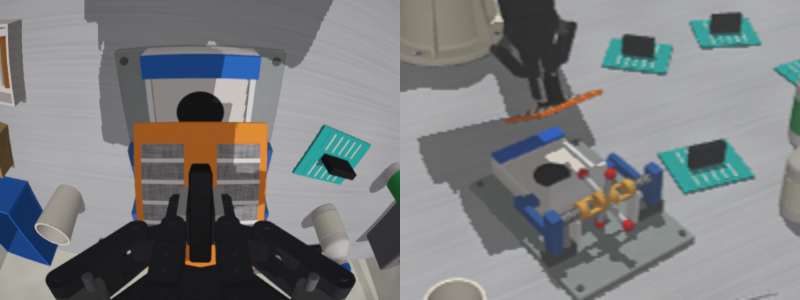

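The plate sits in the grip as planned: near edge at −60 mm, sides −49.5 to +48 mm. In the wrist view it is square to the lip, and both are centred at column ~200. I'll insert it in steps and watch the force.

```bash
python3 - <<'E'
from workcell import bot,get_obs
from h import *
f0=get_obs()["wrist_force"]
def st(x,z,t,v=.06):
    p=platepose(x/1e3,z/1e3,np.radians(t),y=.0007);bot.servo_line(*p,velocity=v)
    o=get_obs();f=o["wrist_force"]-f0;print((x,z,t),"dF dock",(D.T@f).round(1),"err mm",(D.T@(o["position"]-p[0])*1e3).round(1),round(o["time_s"],1));return np.linalg.norm(f)
for s in((-42,30,35,.1),(-42,10,35),(-46,7,28),(-53,4,26,.04),(-59,1.5,25,.04),(-59.5,1,20)):
    if st(*s)>15: print("STOP");break
shot("wrist","g3");shot("scene","g3s");shot("side","g3d")
w,s,d=[cv2.imread(f"pics/{n}.png") for n in("g3","g3s","g3d")]
cv2.imwrite("pics/g3m.png",np.hstack([cv2.resize(d[150:270,210:370],(400,300),interpolation=2),cv2.resize(s[180:300,200:360],(400,300),interpolation=2)]))
E
```

```text
(-42, 30, 35) dF dock [-1.  -0.7  0.5] err mm [ 0.5 -0.1  0.3] 11.6
(-42, 10, 35) dF dock [-0.1 -1.3 -0.6] err mm [-0.3  0.1 -0.5] 12.1
(-46, 7, 28) dF dock [-0.8 -0.1 -0.9] err mm [0.9 0.2 0.3] 12.4
(-53, 4, 26) dF dock [-0.5 -1.1 -0. ] err mm [-0.5  0.1 -0.1] 12.7
(-59, 1.5, 25) dF dock [-0.6 -0.6  0.2] err mm [-0.2  0.  -0.1] 13.0
(-59.5, 1, 20) dF dock [-0.8 -1.8  0.3] err mm [ 1.3 -0.1  0.1] 13.2
```

View pics/g3m.png

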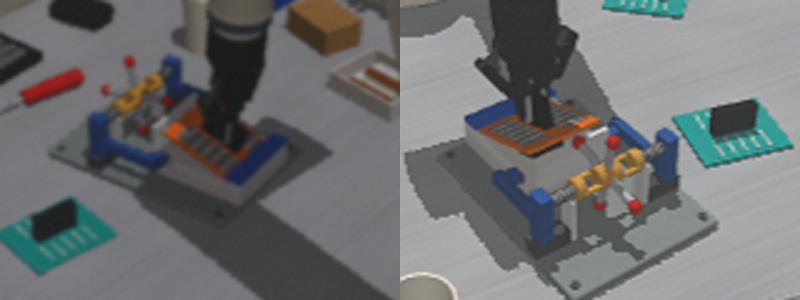

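Both views show the plate's front edge disappearing under the lip, back edge raised, between the guides and with no contact force. Now I'll lower the back edge.

```bash
python3 - <<'E'
from workcell import bot,hand,get_obs
from h import *
f0=get_obs()["wrist_force"]
def st(x,z,t,v=.04):
    p=platepose(x/1e3,z/1e3,np.radians(t),y=.0007);bot.servo_line(*p,velocity=v);bot.dwell(.1)
    o=get_obs();f=o["wrist_force"]-f0;print((x,z,t),"dF",(D.T@f).round(1),"err mm",(D.T@(o["position"]-p[0])*1e3).round(1),round(o["time_s"],1));return np.linalg.norm(f)
for s in((-60,1,15),(-60,.8,10),(-60,.8,6),(-60,.6,3),(-60,.5,1),(-60,.2,0),(-60,-.5,0)):
    if st(*s)>15: print("STOP");break
hand.move_gripper(.03);bot.dwell(.2);print(get_obs()["wrist_force"]-f0)
p,q=platepose(-.06,0,0,y=.0007);ty=R.from_quat(q).as_matrix()[:,1]
bot.servo_line(p-ty*.05,velocity=.12); bot.servo_line(p-ty*.05+[-.05,0,.09],velocity=.2)
bot.reach([.46,-.04,.26],down(np.pi/2).as_quat());print(get_obs()["time_s"])
r=shot("wrist","h1");shot("scene","h1s");shot("side","h1d")
w,s,d=[cv2.imread(f"pics/{n}.png") for n in("h1","h1s","h1d")]
cv2.imwrite("pics/h1m.png",np.hstack([cv2.resize(w[130:370,180:420],(400,400),interpolation=2),cv2.resize(s[180:300,210:330],(400,400),interpolation=2)]))
E
```

```text
(-60, 1, 15) dF [ 2.  -1.2  0.4] err mm [-0.5  0.1 -0.2] 13.8
(-60, 0.8, 10) dF [ 0.5 -0.4 -0.2] err mm [-0.9  0.1 -0.1] 14.2
(-60, 0.8, 6) dF [-1.7  0.5  0.6] err mm [-1.1  0.1 -0.1] 14.6
(-60, 0.6, 3) dF [-0.2 -0.1  2.5] err mm [-0.4  0.1  0.1] 14.9
(-60, 0.5, 1) dF [-0.6 -1.1  3.3] err mm [-0.5  0.   0.1] 15.2
(-60, 0.2, 0) dF [-4.5 -1.2 10.9] err mm [-0.7  0.   0.6] 15.6
(-60, -0.5, 0) dF [-6.1 -0.2 19. ] err mm [-0.7  0.   1.3] 15.9
STOP
[-0.50170416 -0.89813648  2.13990331]
18.125
```

View pics/h1m.png

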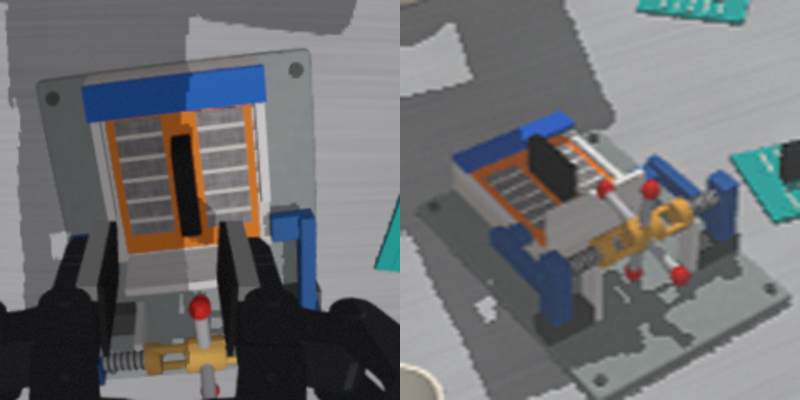

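The plate lies flat under the lip, clear of the back wall, with its orange back edge visible all along the wall foot. The contact force built up to 19 N upward as it met the floor. Next I'll measure the turnbuckle angle from the red balls by casting scene rays onto the arms' plane, and measure the plate's seated edges.

```bash
cat >>h.py <<'E'
AX=POC+D@[.13,0,.045]
def balls(r):
    m=cv2.bitwise_or(mask(r,(0,150,60),(7,255,255)),mask(r,(172,150,60),(180,255,255)));out=[]
    for a,c,b,_ in blobs(m,8):
        o,d=ray(r,c);p=o+d*((AX-o)@DY)/(d@DY);q=D.T@(p-AX);rad=np.hypot(q[0],q[2])
        if .03<rad<.07: out.append((int(a),c,round(rad*1e3,1),round(np.degrees(np.arctan2(q[0],q[2])),1)))
    return out
E
python3 - <<'E'
import pickle
from h import *
for n in("h1s","h1d","g3s"):
    r=pickle.load(open(n+".pkl","rb"));print(n,balls(r))
r=pickle.load(open("h1.pkl","rb"))
b=blobs(mask(r,(5,170,60),(14,255,255)),300)[0];ys,xs=np.nonzero(b[3])
w=np.array([todock(plane(r,(x,y),.036)) for x,y in zip(xs,ys)])
for s in(-.04,-.02,0,.02,.04):
    q=w[abs(w[:,1]-s)<.002];print("y",s,"x ext",(q[:,0].min()*1e3).round(1),(q[:,0].max()*1e3).round(1))
for s in(-.03,0,.03):
    q=w[abs(w[:,0]-s)<.002];print("x",s,"y ext",(q[:,1].min()*1e3).round(1),(q[:,1].max()*1e3).round(1))
E
```

```text
h1s [(19, array([284.5, 236.4]), np.float64(51.2), np.float64(12.8)), (19, array([293.6, 262.2]), np.float64(54.4), np.float64(101.3)), (13, array([270.9, 235.8]), np.float64(50.8), np.float64(-77.4))]
h1d [(13, array([276.6, 189.6]), np.float64(50.1), np.float64(-78.2))]
g3s [(22, array([284.7, 236.4]), np.float64(51.9), np.float64(13.5)), (19, array([293.6, 262.2]), np.float64(54.4), np.float64(101.3)), (12, array([270.7, 236.2]), np.float64(51.3), np.float64(-79.9))]
y -0.04 x ext 44.6 56.6
y -0.02 x ext 44.2 57.1
y 0 x ext -45.4 57.0
y 0.02 x ext 45.4 55.4Traceback (most recent call last):
  File "<stdin>", line 9, in <module>
    return umr_minimum(a, axis, None, out, keepdims, initial, where)
ValueError: zero-size array to reduction operation minimum which has no identity
```

The sleeve is at about 12.5° (0.22 rad), with balls at a consistent 51–54 mm radius. The plate's back edge is at x = +57 mm, inside the 57–63 mm allowance. First turning stroke next.

```bash
cat >>h.py <<'E'
QD=down(np.pi/2+TH).as_quat()
def tcp(x,z): # fingertip bottom centre relative to axis (m) -> TCP
    return AX+D@[x,0,z+.017]
def stroke(a0,a1,step=10,fmax=15):
    from workcell import bot,get_obs
    cs=lambda a:(.052*np.sin(a),.052*np.cos(a))
    x,z=cs(np.radians(a0));xs=x-.008-.011-.008
    bot.servo_line(tcp(xs,.10),QD,velocity=.2);bot.servo_line(tcp(xs,z-.007),QD,velocity=.12);bot.dwell(.1)
    f0=get_obs()["wrist_force"];k=0
    print("free err",(D.T@(get_obs()["position"]-tcp(xs,z-.007))*1e3).round(1))
    for a in list(np.arange(a0,a1,step))+[a1]:
        x,z=cs(np.radians(a));zt=z-.007+.007*np.clip(a/60,0,1)
        bot.servo_line(tcp(x-.019,zt),QD,velocity=.06)
        f=D.T@(get_obs()["wrist_force"]-f0);print(int(a),f.round(1),end="; ")
        if np.linalg.norm(f)>fmax: print("STOP");break
    bot.servo_line(get_obs()["position"]+D@[-.006,0,.0],QD,velocity=.1)
    p=get_obs()["position"];bot.servo_line([p[0],p[1],AX[2]+.117],QD,velocity=.2)
E
python3 - <<'E'
from workcell import bot,hand,get_obs
from h import *
hand.move_gripper(0,40)
bot.reach(tcp(-.05,.12),QD)
stroke(10,62)
bot.servo_line(tcp(-.09,.15),QD,velocity=.2)
r=shot("scene","k1s");d=shot("side","k1d");print("\n",balls(r),balls(d),get_obs()["time_s"])
E
```

```text
free err [ 0.6 -0.1  1.1]
10 [-0.8  0.3  0.5]; 20 [ 0.  -0.1 -0.3]; 30 [ 0.   1.1 -0.4]; 40 [-0.3 -1.2 -0.1]; 50 [ 0.8 -0.2 -0.3]; 60 [ 0.3 -0.9  0.5]; 62 [0.1 0.1 2.1]; 
 [(17, array([276.6, 231.1]), np.float64(50.7), np.float64(-27.7)), (17, array([287.8, 266.9]), np.float64(54.9), np.float64(147.1)), (17, array([292.6, 250.9]), np.float64(53.3), np.float64(62.2))] [] 24.0083
```

The stroke moved the turnbuckle to 62°, and the next arm is at −28°. The second stroke is the same again, then the final push to the stop.

```bash
python3 - <<'E'
from workcell import bot,hand,get_obs
from h import *
stroke(-28,62)
bot.servo_line(tcp(-.09,.15),QD,velocity=.2)
r=shot("scene","k2s");print("\n",balls(r),get_obs()["time_s"])
b=[x[3] for x in balls(r) if -60<x[3]<-5]
if b and abs(b[0]+28)<8:
    stroke(b[0],-14,5); 
    bot.servo_line(tcp(-.09,.15),QD,velocity=.2)
    r=shot("scene","k3s");print("\n",balls(r),get_obs()["time_s"])
E
```

```text
free err [ 0.7 -0.2  1.2]
-28 [-0.3 -0.3 -0.1]; -18 [-1.2  0.5  2.4]; -8 [0.4 0.3 0.3]; 2 [ 0.6  0.1 -0.7]; 12 [ 0.9  0.3 -0.6]; 22 [ 0.3 -0.5  0.6]; 32 [1.1 0.6 0. ]; 42 [ 1.5  0.  -0.7]; 52 [ 1.7 -0.6 -0.1]; 62 [-0.   0.7 -0.2]; 
 [(19, array([292.6, 251.3]), np.float64(52.7), np.float64(63.5)), (16, array([287.2, 266.8]), np.float64(54.9), np.float64(150.4)), (16, array([276.6, 231.2]), np.float64(50.4), np.float64(-27.8))] 29.7667
free err [ 0.7 -0.1  1.2]
-27 [-0.4 -0.1 -0.1]; -22 [-3.1  0.7  2.4]; -17 [-4.2  0.1  3.2]; -14 [-4.  -0.5  2.9]; 
 [(20, array([278.9, 232. ]), np.float64(50.4), np.float64(-15.3)), (17, array([293.6, 254.9]), np.float64(53.9), np.float64(74.6)), (14, array([285., 266.]), np.float64(55.1), np.float64(161.6))] 33.2667
```

```bash
python3 - <<'E'
from workcell import bot,hand,get_obs
from h import *
stroke(-15,1,1.5,fmax=18)
bot.servo_line(tcp(-.09,.15),QD,velocity=.2)
bot.reach([.40,-.06,.30],down(np.pi/2).as_quat());hand.move_gripper(.04)
r=shot("scene","k4s");d=shot("side","k4d");w=shot("wrist","k4");print("\n",balls(r),balls(d),get_obs()["time_s"])
w,s=[cv2.imread(f"pics/{n}.png") for n in("k4","k4s")]
cv2.imwrite("pics/k4m.png",np.hstack([cv2.resize(w[130:370,180:420],(400,400),interpolation=2),cv2.resize(s[140:360,100:420],(400,275),interpolation=2) if 0 else cv2.resize(s[190:300,210:320],(400,400),interpolation=2)]))
E
```

```text
free err [ 0.7 -0.1  1.2]
-15 [-2.   0.1 -0. ]; -13 [-0.7 -0.2  1.6]; -12 [-3.4 -0.6  2.1]; -10 [-5.2 -0.9  3.3]; -9 [-3.   0.3  2.2]; -7 [-3.2 -0.   2.2]; -6 [-2.7  0.6  2.9]; -4 [-6.3 -0.4  4.2]; -3 [-11.3   0.1   7.8]; -1 [-16.1  -0.2  11. ]; STOP

 [(21, array([280.8, 232.9]), np.float64(51.3), np.float64(-5.5)), (20, array([293.9, 257.3]), np.float64(54.1), np.float64(82.5)), (12, array([270.2, 240.5]), np.float64(53.4), np.float64(-98.9)), (10, array([283.3, 265.3]), np.float64(56.4), np.float64(170.1))] [(8, array([265.2, 175.2]), np.float64(51.3), np.float64(-3.9))] 39.5917
```

View pics/k4m.png

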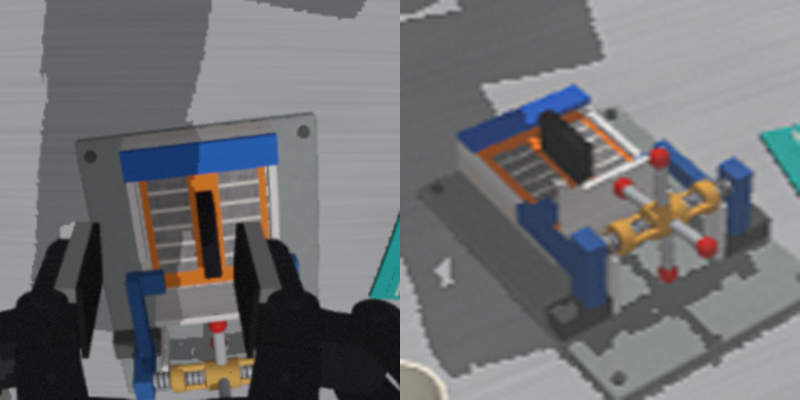

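The last push met the end stop: force rose 6, 11, 16 N and the angle stopped near 3.0 rad. The left claw overlaps the plate at wrist crop (150,280), and the right claw is hidden by the finger. One last look will cover both claw tips and the bystanders.

```bash
python3 - <<'E'
import pickle
from workcell import bot,hand,get_obs
from h import *
hand.move_gripper(.085)
bot.reach([.56,-.04,.26],down(np.pi/2).as_quat())
r=shot("wrist","e1")
m=mask(r,(105,150,50),(125,255,255))
for b in blobs(m,300):
    ys,xs=np.nonzero(b[3]);w=np.array([todock(plane(r,(x,y),.0485)) for x,y in zip(xs,ys)])
    k=(abs(w[:,0]-.045)<.006)&(abs(w[:,1])<.1)
    if k.sum()>20: print("claw y ext mm",(w[k,1].min()*1e3).round(1),(w[k,1].max()*1e3).round(1))
bot.reach([.22,-.585,.25],down(np.radians(-69.5)).as_quat());bot.dwell(.5)
print(get_obs()["time_s"],get_obs()["wrist_force"].round(1))
s=shot("scene","e1s");d=shot("side","e1d");d0=pickle.load(open("d0.pkl","rb"))
for n,x in(("scene",s),("side",d)):
    df=(cv2.absdiff(x["frame"],d0[n]["frame"]).max(2)>60).astype(np.uint8)
    for b in blobs(df,25):print(n,"changed",b[0],b[1],b[2])
a,b=[cv2.cvtColor(x,cv2.COLOR_RGB2BGR) for x in(r["frame"],s["frame"])]
cv2.imwrite("pics/e1m.png",np.hstack([cv2.resize(a[40:340,140:440],(400,400),interpolation=2),cv2.resize(b[140:400,90:430],(400,400))]))
E
```

```text
claw y ext mm -72.4 -40.7
claw y ext mm 40.2 72.2
43.65 [ 0.3 -0.8  0.5]
scene changed 521 [252.  234.8] [232 220  46  37]
scene changed 444 [339.1 197.6] [318 184  43  28]
scene changed 82 [307.5 238.2] [303 231   9  17]
scene changed 75 [290.5 232.4] [284 227  13  13]
scene changed 66 [283.9 235.2] [276 229  16  14]
scene changed 41 [241. 254.] [237 248  11  12]
scene changed 39 [293.2 259.2] [290 255   7  10]
scene changed 30 [260.5 256.3] [258 253   8   8]
side changed 605 [234.8 287.1] [209 270  52  37]
side changed 315 [292.  207.4] [275 197  35  24]
side changed 64 [287.9 184. ] [277 173  24  21]
```

View pics/e1m.png

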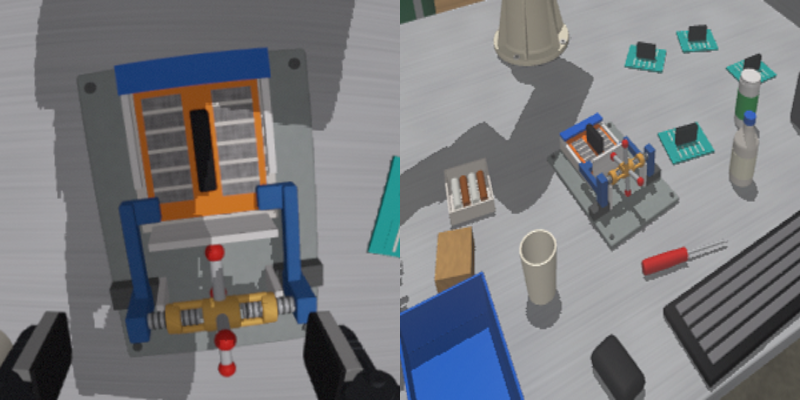

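The claw tips are at y = −40.7 and +40.2 mm (fully in is ±40). Both lie over the flat plate, and only the plate and dock pixels changed since the start. Handing in.

```bash
python3 -c "
from workcell import hand_in
print(hand_in())"
```

```text
the job is handed in; nothing more can be done
None
```

The orange plate is in the dock, held by the lip and both claws, and I handed the job in at about 43.7 s of the 69 s allowed.

- **Plate:** I gripped it by the fin, slid one short edge under the lip at 25–35° tilt, lowered it flat and let go. Contact force peaked at about 19 N. The last views show it lying flat between the guides. When I released it, its back edge was at pocket x = +57 mm, right at the lower end of the allowed play. My finer edge check stopped partway on an error, so the plate's side position was only judged by eye.
- **Turnbuckle:** I turned it from about 0.22 rad to the end stop in four strokes of the upper arm. At the stop the force rose steadily to about 19 N. The ball angles read about 3.04–3.07 rad against the nominal 3.0, which is within camera error.
- **Claws:** The tips measured −40.7 and +40.2 mm (±40 is fully in), and both lie over the plate.
- **Surroundings:** Comparing the scene and side views with the start, only the plate and dock changed. The tray, bottle, beaker, can, carton and turquoise look-alikes did not move. The arm was back near its start pose, touching nothing.

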